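# Index the loading turntable and feed a blank under the guard

## Task

Turn the turntable until its empty nest is in line with the feed lane. Then feed the wooden blank along the lane, under the low guard and fully home against the stop of that nest, by pushing it from behind with the push stick; the gripper and arm must not touch the blank. Finally stand the push stick back on the bare bench top, on its sole, with the nest still in line with the lane and the cup and hammer left as they were.

Things in the scene. Friction and masses are not known exactly. Their poses are not given: they have to be found in the camera images.
- feed_fixture: Fixed wooden feed lane and foot of the turntable. Origin on the turntable's axis at bench-top height. The lane runs from the turntable along the fixture's -y, centred on x = 0, from y = -117 to -290 mm; feed toward +y. Lane floor 24 mm above the bench, 47 mm wide between rails that reach 40 mm above the bench (64 mm over the bed).
- guard (a point): Centre of the grey guard bridge across the lane, at the level of its underside, 54 mm above the bench (opening 30 mm high) and 150 mm from the turntable's axis. It is 30 mm deep along the lane, 81 mm wide, top 62 mm above the bench.
- turntable (a joint): Angle of the turntable (rad), counter-clockwise positive from above; 0 or a whole turn = empty nest in line with the lane. Turns freely, friction about 0.06 N m, no detent. Disc radius 115 mm, top 22 mm above the bench; three nests 120 degrees apart, two holding a fixed wooden blank (top 47 mm above the bench), one empty; three upright pegs midway between nests for pushing.
- peg0_top (a point): Top centre of an upright round steel peg fixed on the turntable, 90 mm from its axis: 12 mm diameter, from the disc (22 mm above the bench) to 82 mm above the bench. All three pegs are alike.
- peg1_top (a point): Top centre of the second peg, as peg0_top.
- peg2_top (a point): Top centre of the third peg, as peg0_top.
- nest_mouth (a point): Middle of the mouth of the empty nest, on the turntable, 110 mm from its axis, 24 mm above the bench; a dark line is scribed there.
- index_mark (a point): Fixed point at the lane's mouth where nest_mouth lies when the empty nest is in line with the lane; a dark line is scribed on the lane floor just beside it.
- nest_seat (a point): On the turntable: floor of the empty nest (23 mm above the bench), 73 mm from the axis, where the blank's origin lies when it is fully home. Its -y points out to the mouth. The nest is 54 mm wide between fences 16 mm high with a flared mouth; its stop is 35 mm inward of this point.
- blank: Hardwood blank, a worn block 41 x 70 x 24 mm (x, y, z), about 70 g, lying in the lane between the rails on the far side of the guard from the turntable, its long y axis along the lane. Origin at the centre of its underside.
- push_stick: Wooden push stick standing on its sole on the bench, beside the lane. Flat sole 24 mm wide (x), 14 mm high, from y = -20 to the flat nose at y = +120 mm; upright handle 18 mm thick (x), 34 mm long (y), from the sole to 82 mm high, centred on x = y = 0. Origin at the underside, below the handle's centre; +y points to the nose. About 130 g.
- tea_cup: White porcelain tea cup, 77 mm wide, 57 mm high, loose on the bench; leave it alone. Origin at the centre of its underside.
- hammer: Hammer with a wooden handle, 178 x 72 x 22 mm, lying loose on the bench; leave it alone. Origin at the centre of its underside.
Things that resemble listed ones, but are neither listed nor needed, are in the scene too. Leave any pink look-alike of the blank alone.

How it is judged:
On the way, in this order (a step that is already met when the one before it is completed fails the run):
1. the empty nest stands in line with the lane while the blank is still before the guard (horizontal distance between nest_mouth and index_mark below 0.008 m and y of blank in the frame of feed_fixture below -0.19 m), for 0.3 s.
2. the push stick pushes the blank out of the guard's far side into the nest (y of blank in the frame of feed_fixture above -0.15 m and contact force between push_stick and blank above 0.03 N), for 0.05 s.
At the end, for the whole second after the job is handed in: The empty nest's mouth is within 8 mm of the index mark; the blank lies flat in that nest within 7 mm of its stop, at rest; the push stick stands on its sole on the bench top, at rest (horizontal distance between nest_mouth and index_mark below 0.008 m and y of blank in the frame of nest_seat between -0.007 and 0.005 m and x of blank in the frame of nest_seat between -0.012 and 0.012 m and z of blank in the frame of nest_seat below 0.006 m and linear speed of each of blank, push_stick below 0.01 m/s and height (world z) of push_stick between -0.006 and 0.006 m and angle between push_stick's own z axis and vertical below 0.1 rad); the robot touches nothing.
It fails at once if the gripper or arm touches the blank (contact force between any of the fingers, the arm and blank above 0.5 N).
It fails at once if the cup or hammer is shifted by more than 25 mm or the cup is tipped (distance of any of tea_cup, hammer from where it was at the start of the episode above 0.025 m or angle between tea_cup's own z axis and vertical above 0.3 rad).
It also fails if it takes over 61 s, if anything falls off the work surface, if the arm or the gripper's body presses on something with over 40 N, if the wrist force passes 120 N, or if a joint passes its speed limit or range.

## Robot

A 6-joint arm with a two-finger parallel gripper is mounted at the origin on a cart in front of the work surface, level with it; the furniture and walls round the work are solid. World frame = base frame: x ahead of the robot, y to its left, z up, the work surface at z = 0. Lengths are in m, angles in rad, forces in N, time in s.
With the tool pointing down it reaches from about 0.4 to 0.825 m from the base axis. Payload 7 kg.
Tool frame: the origin (TCP) lies midway between the tips of the shut fingers; the grasp point (between the pads) lies 19 mm behind it; z points along the fingers, y is the direction in which the jaws open and shut (so a half turn about z gives the same grasp; the last joint's range is limited). The gripper opens to 88 mm and grips with 3 to 60 N. Pads are 19 mm wide; open, the fingers measure 130 mm over their backs; the gripper's body (78 mm by 193 mm) begins 47 mm behind the grasp point.
Start: joints at [1.48, 0.359, 0.012, 0, -1.224, -0.288], TCP at [0.25, 0.627, 0.227] pointing down, gripper open.
Joint ranges: [-3.07, 3.07], [-1.43, 2.12], [-1.02, 1.25], [-3.03, 1.67], [-3.05, -0], [-3.03, 3.03]. Speed limits (rad/s): [2.39, 2.39, 3.01, 3.14, 3.14, 3.14].

## Interface

Orientations are given as [roll, pitch, yaw] about the fixed x, y, z axes, in that order (R = Rz(yaw) Ry(pitch) Rx(roll)).
In Python, from station import get_state, grab_frame, camera_info, job_done gives the robot as it stands. The module is installed in compiled form; this text tells all that it offers.
- The arm moves only by the shell command python3 -m inch 'ROWS' [FORCE]. ROWS is JSON, a list that holds one entry, the list of rows, each a list of 7 numbers: the shift along the tool's x, y, z normalised to -1 to 1, where 1 is 50 cm, then the turn, a rotation vector about the tool's x, y, z normalised to -1 to 1, where 1 is 180 degrees, then the closure, from 0 (fully open) to 1 (shut). A call has 1 to 20 rows; each row shifts and turns the commanded pose from where the row before left it, along the tool's axes as they then stand; what a row does not reach is not made up. A row lasts 1/10 s, in which the tool goes at most 50 mm and 8.59 degrees, less where a joint would pass 70% of its speed; a pose out of reach is approached as far as the arm can. A call with a number of a shift or a turn outside -1 to 1 is refused whole. A call with a gripper value outside its range is refused whole. The fingers move at their own pace and stop on an object; FORCE is the grip in N (left out, the last holds). Time passes only in rows, so rows that do not move let the fingers close. It gives the time, the measured TCP pose, the force and the opening at its end, in the units of the state.
- get_state(): the state, without advancing time (a new reading comes with each control period).
- grab_frame(name): name is "scene" or "top"; returns the picture (384x512x3 uint8, blue, green, red); there is no depth.
- camera_info(name): a dict with "vertical_fov" (degrees; the focal length in pixels is half the picture's height over the tangent of half this angle, whatever the lens; pixels are square), "cx", "cy" (the principal point, pixels), "k1" (the pictures are not rectified: a ray, as slopes to the right and down, at radius r is drawn at 1 + k1 r^2 times it, then the intrinsics apply), "R" (3x3) and "t" (3): a world point X has camera coordinates R X + t. Camera axes: x right, y down, z forward; pixel columns grow to the right and rows downward; lengths in m; the calibration is good to about 2 mm. A picture is of the moment at which its call begins. camera_info takes no time and is no camera call.
- job_done(): hands the job in, once; it reports no verdict.
The state is a dict: "t": time; "q": joint angles; "qd": joint speeds; "joint_efforts": joint torques, N m; "eef_pos": TCP position; "ee_rot": TCP orientation; "force": force on the tool from outside, world axes, zero at the start; "moment": the same for the moment, N m; "width": finger opening in m.
Only numpy, scipy, OpenCV 4.12 (cv2) and the standard library are available. Lean on these libraries where they do the work, as an engineer would, in place of code of your own. Each camera call takes 0.05 s, during which the arm holds its last target.

## Working session

There is one attempt and no reset: what is moved stays moved. The work goes in short steps, Python scripts to look and compute and a shell command to move; the robot and the scene stay as the last step left them, time stands still between calls to the robot, and variables do not carry over. Pictures are saved under pics/ and viewed, and the job is handed in when it is done.

```bash
mkdir -p pics; ls; cat > look.py <<'E'
import sys,cv2
from station import *
n=sys.argv[1]; 
for c in ("scene","top"):
    cv2.imwrite(f"pics/{n}_{c}.png",cv2.resize(grab_frame(c),(800,600),interpolation=cv2.INTER_CUBIC))
E
python3 - <<'E'
import cv2
from station import *
print(get_state())
for c in("scene","top"):
    print(camera_info(c)); cv2.imwrite(f"pics/a_{c}.png",grab_frame(c))
E
```

```text
pics
{'t': 0.0, 'q': array([ 1.48009654e+00,  3.59413256e-01,  1.10612182e-02, -3.41057808e-04,
       -1.22408257e+00, -2.88077052e-01]), 'qd': array([ 0.00089388,  0.00045669,  0.00036686, -0.00041522, -0.00070552,
        0.00054364]), 'joint_efforts': array([-5.84591580e-04, -5.82714915e+01,  2.93070155e+01,  6.99751407e+00,
        7.01569792e-03, -1.58627681e-04]), 'eef_pos': array([0.24946698, 0.62669106, 0.22560829]), 'ee_rot': array([ 3.13993079e+00, -1.58092282e-04, -3.78892862e-01]), 'force': array([0.00138056, 0.42572844, 0.2311132 ]), 'moment': array([ 0.01131826, -0.00872656, -0.00348435]), 'width': 0.0872426241565216}
{'vertical_fov': 46.606551442303825, 'cx': 260.28404287623255, 'cy': 191.2955420442552, 'k1': -0.04889213774102018, 'R': array([[-0.74581121, -0.66605085, -0.01191253],
       [-0.44140062,  0.50749417, -0.74001025],
       [ 0.49892999, -0.54664974, -0.67249009]]), 't': array([0.46245224, 0.27541796, 0.71126061])}
{'vertical_fov': 51.89504706931896, 'cx': 257.77553428231704, 'cy': 192.00051588278004, 'k1': -0.03108638228892601, 'R': array([[ 0.0035099 , -0.99998444,  0.00433509],
       [-0.97683864, -0.0043561 , -0.21393293],
       [ 0.21394849, -0.0034838 , -0.97683873]]), 't': array([0.05613446, 0.56367951, 0.79111127])}
```

View pics/a_scene.png

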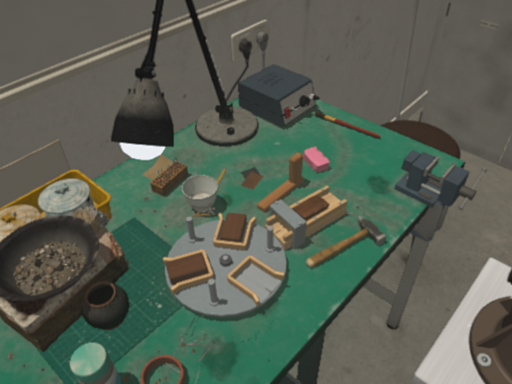

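View pics/a_top.png

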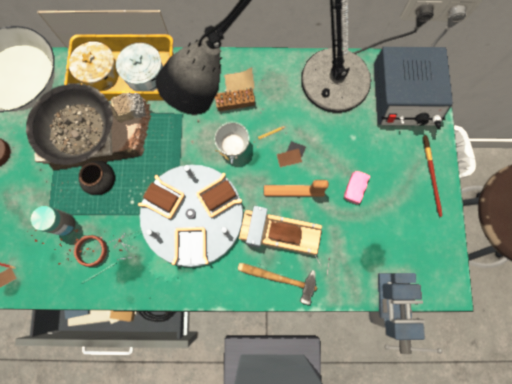

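```bash
cat > cam.py <<'E'
import numpy as np,cv2
from station import *
def K(n):
    c=camera_info(n); f=192/np.tan(np.radians(c["vertical_fov"]/2))
    return c,f
def proj(n,X):
    c,f=K(n); p=np.atleast_2d(X)@np.array(c["R"]).T+c["t"]; s=p[:,:2]/p[:,2:]
    s=s*(1+c["k1"]*(s**2).sum(1,keepdims=True)); return s*f+[c["cx"],c["cy"]]
def unp(n,uv,z):
    c,f=K(n); d=(np.atleast_2d(uv)-[c["cx"],c["cy"]])/f; s=d.copy()
    for _ in range(20): s=d/(1+c["k1"]*(s**2).sum(1,keepdims=True))
    R=np.array(c["R"]); r=np.c_[s,np.ones(len(s))]@R; o=-R.T@np.array(c["t"])
    return o+r*((z-o[2])/r[:,2])[:,None]
def crop(n,name,x0,y0,w,h,k):
    im=grab_frame(n); cv2.imwrite(f"pics/{name}.png",cv2.resize(im[y0:y0+h,x0:x0+w],None,fx=k,fy=k,interpolation=cv2.INTER_CUBIC))
E
python3 - <<'E'
from cam import *
print(proj("top",[[0,0,0],[.25,.627,.227],[.4,0,0]]))
print(proj("scene",[[0,0,0],[.25,.627,.227],[.4,0,0]]))
crop("top","b_top",130,150,200,150,4)
crop("scene","b_scene",150,140,250,180,3.2)
E
```

```text
[[285.32695461 468.66070361]
 [-92.39772693 357.04259692]
 [283.63725244 269.73344581]]
[[541.9891394  359.06777467]
 [ 80.97706126 583.01694911]
 [340.43211645 239.57047107]]
```

View pics/b_top.png

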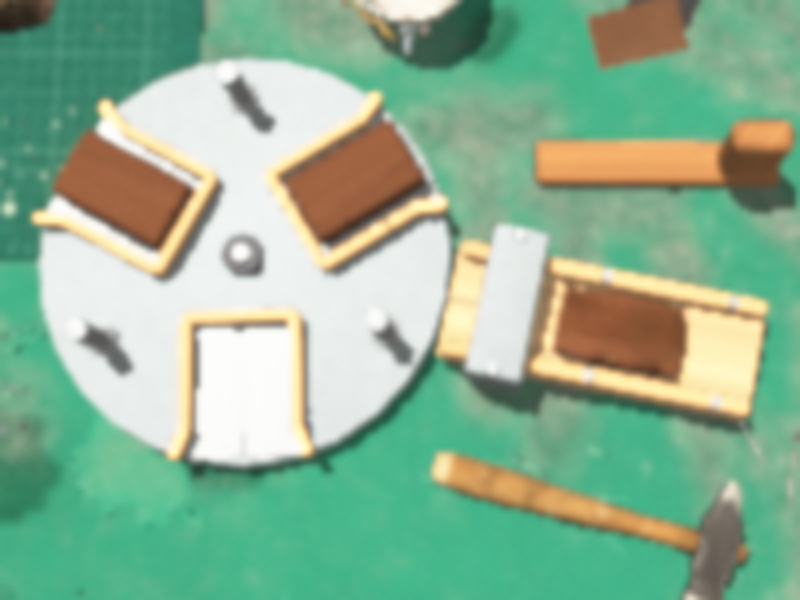

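View pics/b_scene.png

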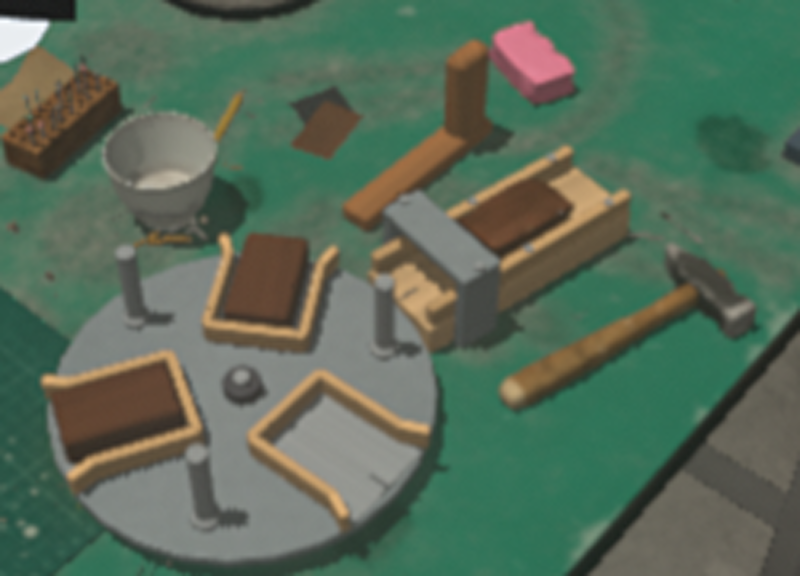

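```bash
cat > fit.py <<'E'
from cam import *
T=lambda p:np.array(p)/4+[130,150]
S=lambda p:np.array(p)/3.2+[150,140]
pt=unp("top",T([(230,73),(378,318),(77,328)]),.082); ps=unp("scene",S([(126,254),(384,283),(197,455)]),.082)
print("pegs",pt.round(4).tolist(),ps.round(4).tolist())
c=pt.mean(0);print("centre",c,ps.mean(0),np.linalg.norm(pt-c,axis=1))
g=unp("top",T([(497,224),(549,236),(520,382),(468,374)]),.062);print("guard",g.round(4).tolist(),g.mean(0))
r=unp("top",T([(768,300),(750,415)]),.04);print("lane end",r.round(4).tolist())
d=c-r.mean(0);print("feed dir deg",np.degrees(np.arctan2(d[1],d[0])),np.linalg.norm(d), np.degrees(np.arctan2(*(c-g.mean(0))[1::-1])),np.linalg.norm((c-g.mean(0))[:2]))
m=unp("top",T([(243,463)]),.024)[0];print("mouth",m, np.degrees(np.arctan2(*(m-c)[1::-1])),np.linalg.norm((m-c)[:2]))
print("peg angles",[np.degrees(np.arctan2(*(p-c)[1::-1])) for p in pt])
print("stick sole nose",unp("top",T([(537,142),(536,185)]),.014).round(4).tolist())
h=unp("top",T([(735,121),(793,121),(785,155),(722,153)]),.082);print("handle",h.round(4).tolist(),h.mean(0))
hs=unp("scene",S([(470,50)]),.082);print(hs)
b=unp("top",T([(560,287),(688,308),(682,382),(556,357)]),.048);print("blank",b.round(4).tolist(),b.mean(0))
E
python3 fit.py
```

```text
pegs [[0.61, 0.2085, 0.082], [0.4794, 0.1268, 0.082], [0.4734, 0.2819, 0.082]] [[0.6097, 0.2121, 0.082], [0.4793, 0.1292, 0.082], [0.4727, 0.2847, 0.082]]
centre [0.52093353 0.20574496 0.082     ] [0.52056643 0.20865409 0.082     ] [0.0891337  0.08923322 0.08977166]
guard [[0.5325, 0.0658, 0.062], [0.5261, 0.038, 0.062], [0.4485, 0.0533, 0.062], [0.4525, 0.0806, 0.062]] [0.4899068  0.05943349 0.062     ]
lane end [[0.4951, -0.0818, 0.04], [0.433, -0.0703, 0.04]]
feed dir deg 78.58922391704237 0.2905047730610255 78.02725291588577 0.14956504838568918
mouth [0.40713971 0.20303837 0.024     ] -178.63747395188653 0.11382599889229932
peg angles [np.float64(1.802781543138245), np.float64(-117.76042499976805), np.float64(121.96629198175671)]
stick sole nose [[0.589, 0.0434, 0.014], [0.5639, 0.044, 0.014]]
handle [[0.5849, -0.0602, 0.082], [0.585, -0.091, 0.082], [0.5665, -0.0861, 0.082], [0.5674, -0.0528, 0.082]] [ 0.57595348 -0.07254115  0.082     ]
[[ 0.57801179 -0.07598074  0.082     ]]
blank [[0.5007, 0.0317, 0.048], [0.4895, -0.0372, 0.048], [0.4499, -0.0332, 0.048], [0.463, 0.034, 0.048]] [ 0.47577252 -0.00116418  0.048     ]
```

```bash
python3 - <<'E'
from cam import *
for z in (0,.05,.1): print(z,unp("top",[(379,273),(420,273),(345,200),(371,176)],z).round(3).tolist())
a=grab_frame("top")[255:355,340:460];b=grab_frame("scene")[130:240,380:490]
cv2.imwrite("pics/c.png",np.hstack([cv2.resize(a,(400,333)),cv2.resize(b,(333,333))]))
E
```

```text
0 [[0.393, -0.213, 0.0], [0.393, -0.305, 0.0], [0.559, -0.144, 0.0], [0.616, -0.207, 0.0]]
0.05 [[0.392, -0.197, 0.05], [0.392, -0.285, 0.05], [0.549, -0.132, 0.05], [0.603, -0.192, 0.05]]
0.1 [[0.392, -0.182, 0.1], [0.392, -0.264, 0.1], [0.539, -0.121, 0.1], [0.59, -0.177, 0.1]]
```

View pics/c.png

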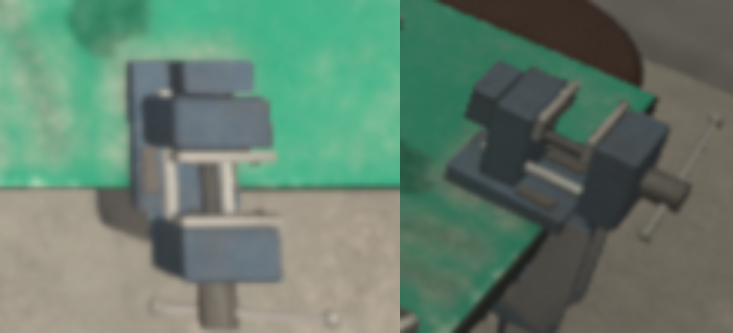

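```bash
cat > to.py <<'E'
# usage: to.py x y z yawdeg : remaining shift in current tool axes (norm units) and turn
import sys,numpy as np
from scipy.spatial.transform import Rotation as Ro
from station import get_state
s=get_state();R=Ro.from_euler('xyz',s['ee_rot'])
tx=np.array([float(v) for v in sys.argv[1:4]]);Rt=Ro.from_euler('xyz',[np.pi,0,np.radians(float(sys.argv[4]))])
print("t",s['t'],"pos",s['eef_pos'].round(4),"rpy",np.degrees(s['ee_rot']).round(2),"w",s['width'].round(4),"F",s['force'].round(2),"q6",s['q'][5].round(2))
print("shift in current tool axes",(R.inv().apply(tx-s['eef_pos'])/.5).round(4),"in target axes",(Rt.inv().apply(tx-s['eef_pos'])/.5).round(4))
print("turn",((R.inv()*Rt).as_rotvec()/np.pi).round(4))
E
python3 to.py 0.473 0.2833 0.13 -58
```

```text
Traceback (most recent call last):
  File "to.py", line 7, in <module>
    print("t",s['t'],"pos",s['eef_pos'].round(4),"rpy",np.degrees(s['ee_rot']).round(2),"w",s['width'].round(4),"F",s['force'].round(2),"q6",s['q'][5].round(2))
                                                                                            ^^^^^^^^^^^^^^^^
AttributeError: 'float' object has no attribute 'round'
```

```bash
sed -i "s/s\['width'\].round(4)/round(s['width'],4)/;s/s\['q'\]\[5\].round(2)/round(float(s['q'][5]),2)/" to.py
python3 to.py 0.473 0.2833 0.2 -58
```

```text
t 0.3 pos [0.2496 0.627  0.2263] rpy [179.97  -0.   -21.7 ] w 0.0871 F [ 0.7   0.11 -1.08] q6 -0.29
shift in current tool axes [0.6694 0.4734 0.0528] in target axes [ 0.8197 -0.0147  0.0525]
turn [ 2.000e-04 -1.000e-04  2.016e-01]
```

```bash
python3 -m inch '[[[0.067,0.0473,0.005,0,0,0,0],[0.067,0.0473,0.005,0,0,0,0],[0.067,0.0473,0.005,0,0,0,0],[0.067,0.0473,0.005,0,0,0,0],[0.067,0.0473,0.005,0,0,0,0],[0.067,0.0473,0.005,0,0,0,0],[0.067,0.0473,0.005,0,0,0,0],[0.067,0.0473,0.005,0,0,0,0],[0.067,0.0473,0.005,0,0,0,0],[0.067,0.0473,0.005,0,0,0,0],[0,0,0,0,0,0.0336,0],[0,0,0,0,0,0.0336,0],[0,0,0,0,0,0.0336,0],[0,0,0,0,0,0.0336,0],[0,0,0,0,0,0.0336,0],[0,0,0,0,0,0.0336,0],[0,0,0,0,0,0,0]]]' 10; python3 to.py 0.473 0.2833 0.055 -58
```

```text
t: 2.0
eef_pos: [0.4734, 0.2835, 0.2016]
ee_rot: [-3.142, 0.0, -1.014]
force: [0.0, -0.1, -0.3]
width: 0.0875
t 2.0 pos [0.4734 0.2835 0.2016] rpy [-180.      0.    -58.08] w 0.0875 F [ 0.05 -0.1  -0.28] q6 -0.34
shift in current tool axes [-1.000e-04  8.000e-04  2.932e-01] in target axes [-1.000e-04  8.000e-04  2.932e-01]
turn [-0.      0.     -0.0005]
```

```bash
python3 -m inch '[[[0,0,0.06,0,0,0,0],[0,0,0.06,0,0,0,0],[0,0,0.06,0,0,0,0],[0,0,0.06,0,0,0,0],[0,0,0.053,0,0,0,0],[0,0,0,0,0,0,0.5],[0,0,0,0,0,0,1],[0,0,0,0,0,0,1],[0,0,0,0,0,0,1],[0,0,0,0,0,0,1],[0,0,0,0,0,0,1],[0,0,0,0,0,0,1]]]' 10; python3 to.py 0.473 0.2833 0.055 -58; python3 look.py d
```

```text
t: 3.2
eef_pos: [0.4735, 0.2836, 0.0555]
ee_rot: [-3.141, 0.0, -1.012]
force: [0.3, -0.0, -0.3]
width: 0.0372
t 3.2 pos [0.4735 0.2836 0.0555] rpy [-1.7996e+02  1.0000e-02 -5.7990e+01] w 0.0372 F [ 0.28 -0.01 -0.34] q6 -0.34
shift in current tool axes [-0.      0.0012  0.0009] in target axes [-0.      0.0012  0.0009]
turn [-0.0002  0.0001  0.0001]
```

View pics/d_scene.png

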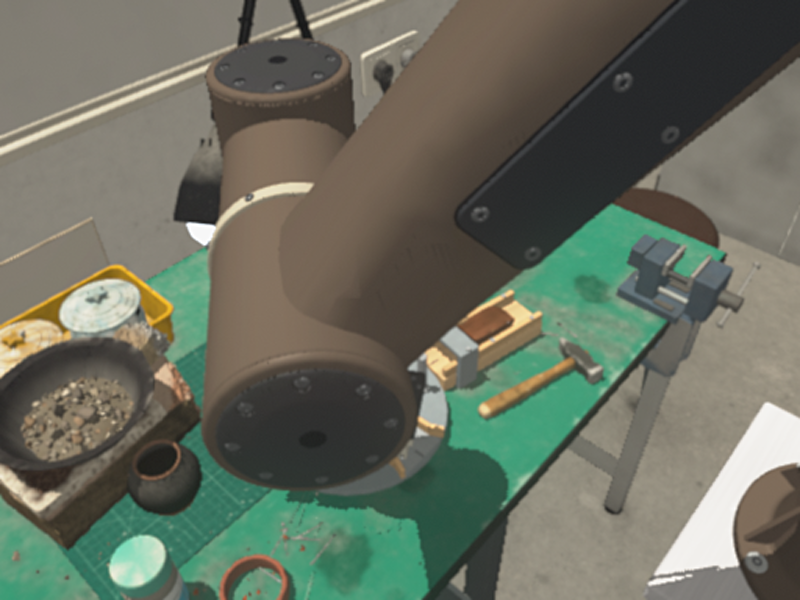

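```bash
python3 -m inch '[[[0,0,0,0,0,0,1],[0,0,0,0,0,0,1],[0,0,0,0,0,0,1],[0,0,0,0,0,0,1],[0,0,0,0,0,0,1],[0,0,0,0,0,0,1]]]' 10
```

```text
t: 3.9
eef_pos: [0.4735, 0.2836, 0.0551]
ee_rot: [-3.142, 0.0, -1.012]
force: [-0.1, -0.2, -0.6]
width: 0.0111
```

```bash
python3 -m inch '[[[0.0006,0.0141,0,0,0,-0.025,1],[0.0006,0.0141,0,0,0,-0.025,1],[0.0005,0.0141,0,0,0,-0.025,1],[0.0006,0.0141,0,0,0,-0.025,1],[0.0005,0.0141,0,0,0,-0.025,1],[0.0006,0.0141,0,0,0,-0.025,1],[0.0005,0.0141,0,0,0,-0.025,1],[0.0006,0.0141,0,0,0,-0.025,1],[0.0006,0.0141,0,0,0,-0.025,1],[0.0005,0.0141,0,0,0,-0.025,1],[0.0006,0.0141,0,0,0,-0.025,1],[0.0005,0.0141,0,0,0,-0.025,1],[0.0006,0.0141,0,0,0,-0.025,1],[0.0005,0.0141,0,0,0,-0.025,1],[0.0006,0.0141,0,0,0,-0.025,1],[0.0005,0.0141,0,0,0,-0.025,1],[0.0006,0.0141,0,0,0,-0.025,1],[0,0,0,0,0,0,1],[0,0,0,0,0,0,1]]]' 10; python3 look.py e; python3 to.py .4354 .1784 .055 18.5
```

```text
t: 5.8
eef_pos: [0.4368, 0.1792, 0.0551]
ee_rot: [-3.141, -0.002, 0.323]
force: [4.9, 0.9, -5.5]
width: 0.0108
t 5.9 pos [0.4368 0.1793 0.0551] rpy [-1.7997e+02 -1.0000e-01  1.8500e+01] w 0.0109 F [ 4.8   1.89 -6.22] q6 1.09
shift in current tool axes [-0.0032  0.0009  0.0002] in target axes [-0.0032  0.0009  0.0002]
turn [-0.0002 -0.0006  0.    ]
```

View pics/e_top.png

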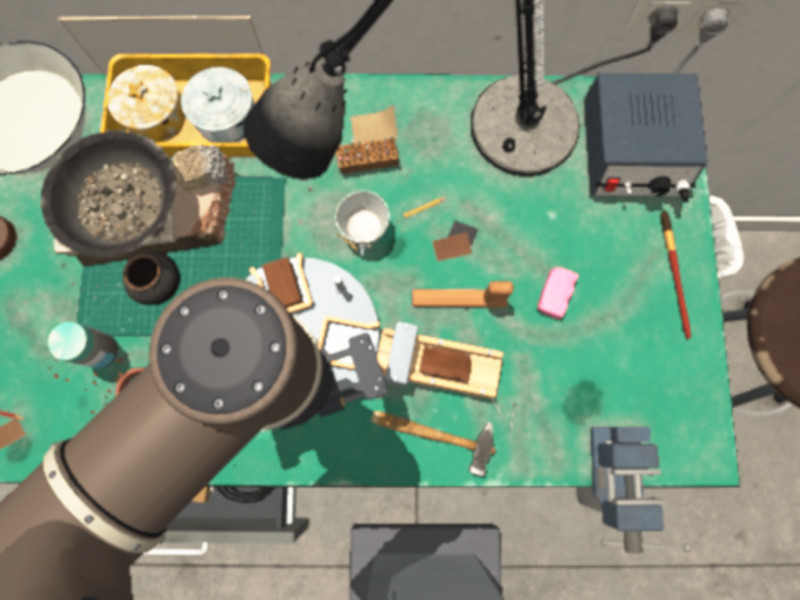

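View pics/e_scene.png

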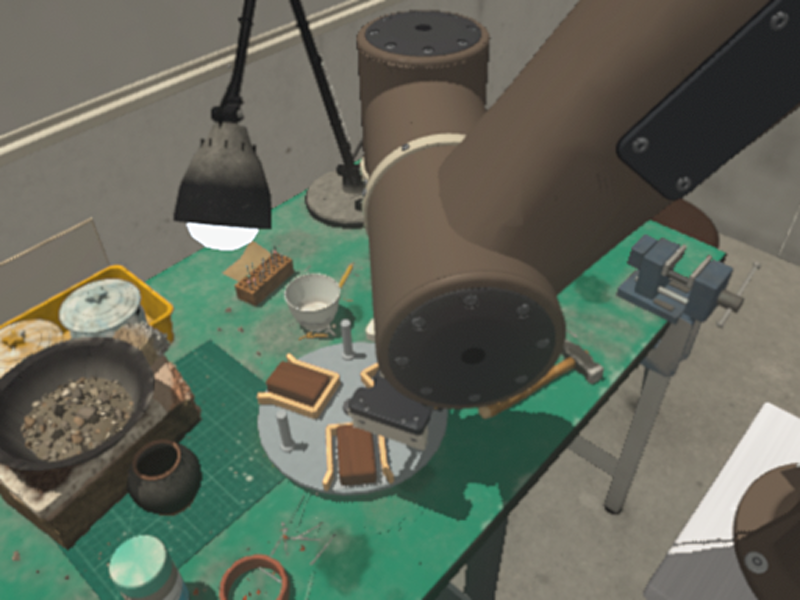

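```bash
python3 -m inch '[[[0,0,0,0,0,0,0],[0,0,0,0,0,0,0],[0,0,0,0,0,0,0],[0,0,0,0,0,0,0],[0,0,0,0,0,0,0],[0,0,-0.05,0,0,0,0],[0,0,-0.08,0,0,0,0],[0,0,-0.08,0,0,0,0],[0,0,-0.08,0,0,0,0],[0,0,0,0,0,0.046,0],[0,0,0,0,0,0.046,0],[0,0,0,0,0,0.046,0],[0,0,0,0,0,0.046,0],[0,0,0,0,0,0.046,0],[0,0,0,0,0,0.046,0],[0,0,0,0,0,0.046,0]]]' 10; python3 to.py .577 -.0745 .2 -90
```

```text
t: 7.5
eef_pos: [0.4357, 0.1787, 0.2]
ee_rot: [3.141, 0.0, -0.695]
force: [0.2, 0.2, -0.0]
width: 0.0872
t 7.5 pos [0.4357 0.1787 0.2   ] rpy [ 1.7999e+02  1.0000e-02 -3.9790e+01] w 0.0872 F [ 0.16  0.21 -0.01] q6 0.07
shift in current tool axes [0.5412 0.2082 0.    ] in target axes [ 5.063e-01 -2.826e-01  1.000e-04]
turn [1.000e-04 0.000e+00 2.789e-01]
```

```bash
python3 -m inch '[[[0,0,0,0,0,0.04,0],[0,0,0,0,0,0.04,0],[0,0,0,0,0,0.04,0],[0,0,0,0,0,0.04,0],[0,0,0,0,0,0.04,0],[0,0,0,0,0,0.04,0],[0,0,0,0,0,0.039,0],[0.063,-0.035,0,0,0,0,0],[0.063,-0.035,0,0,0,0,0],[0.063,-0.035,0,0,0,0,0],[0.063,-0.035,0,0,0,0,0],[0.063,-0.035,0,0,0,0,0],[0.063,-0.035,0,0,0,0,0],[0.063,-0.035,0,0,0,0,0],[0.063,-0.035,0,0,0,0,0],[0,0,0,0,0,0,0]]]' 10; python3 look.py f; python3 to.py .577 -.0745 .2 -90
```

```text
t: 9.1
eef_pos: [0.5784, -0.0755, 0.1993]
ee_rot: [3.141, -0.001, -1.568]
force: [-0.5, -0.3, -0.9]
width: 0.0879
t 9.2 pos [ 0.5771 -0.0732  0.1994] rpy [179.93  -0.   -89.79] w 0.0877 F [ 0.08 -0.09  0.59] q6 -0.21
shift in current tool axes [ 0.0025  0.0002 -0.0012] in target axes [ 0.0025  0.0002 -0.0012]
turn [ 0.0004 -0.      0.0012]
```

View pics/f_top.png

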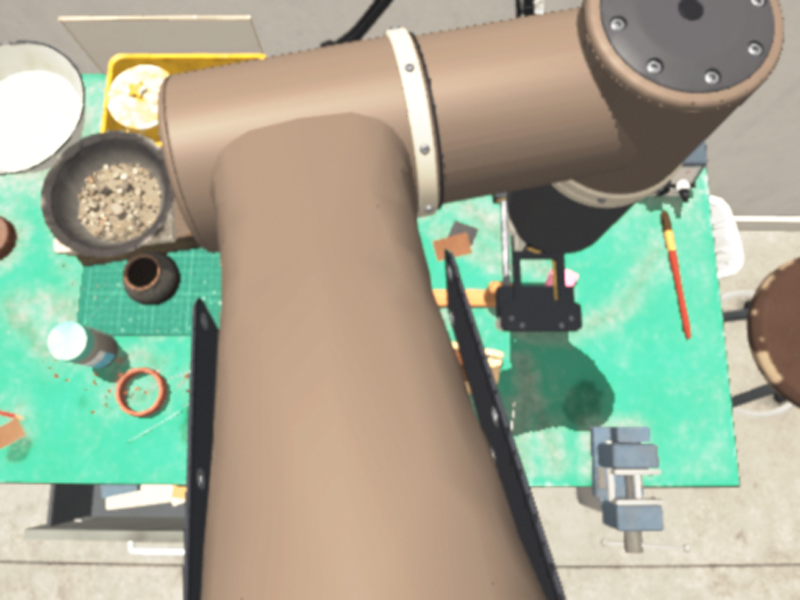

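View pics/f_scene.png

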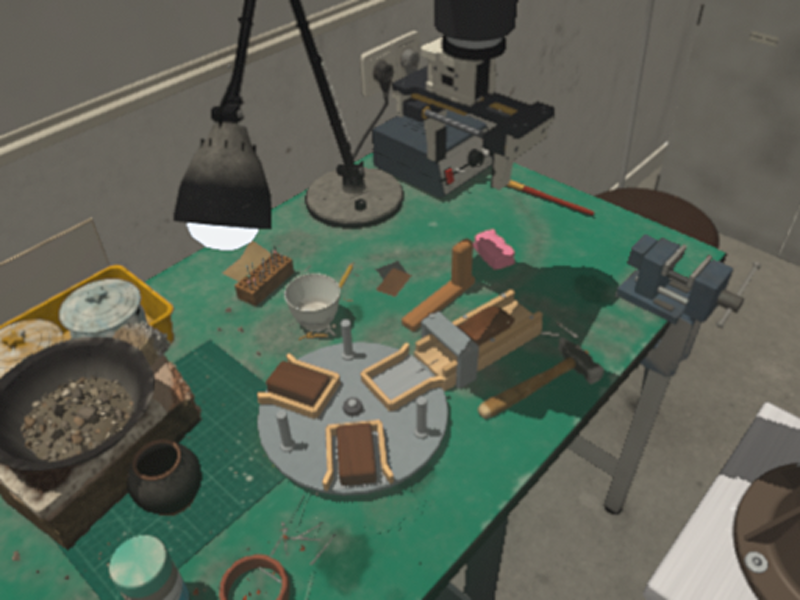

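```bash
python3 - <<'E'
from cam import *
crop("scene","g",160,190,200,140,4)
E
```

```text
(no output)
```

View pics/g.png

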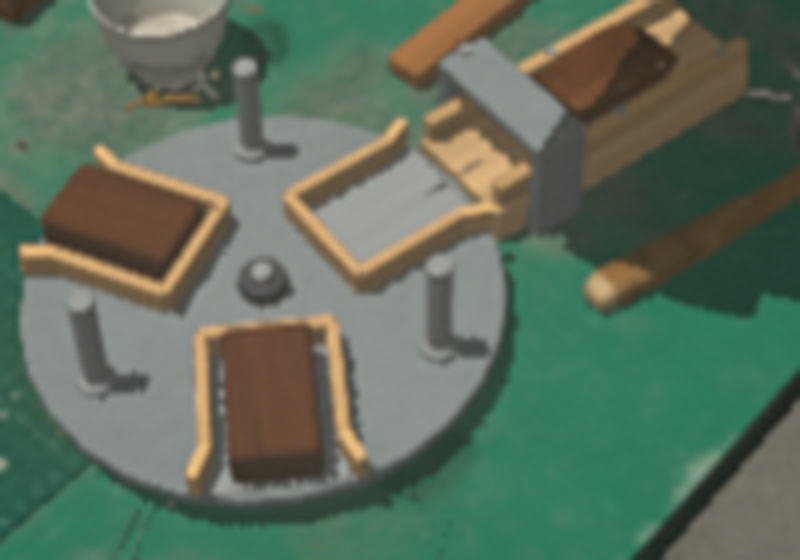

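```bash
python3 - <<'E'
from cam import *
S=lambda p:np.array(p)/4+[160,190]
p=unp("scene",S([(245,66),(80,302),(439,265)]),.082);c=p.mean(0);print(p.round(4).tolist(),c)
a=[np.degrees(np.arctan2(*(q-c)[1::-1])) for q in p];print(a,"peg expected 78.4-?: 78.4,198.4,-41.6")
m=unp("scene",S([(437,188),(428,193),(447,184),(470,165),(460,171),(482,158)]),.024)
for q in m: print(q.round(4),np.degrees(np.arctan2(*(q-c)[1::-1])),np.linalg.norm((q-c)[:2]))
g=unp("scene",S([(441,58),(487,37),(584,118),(534,150)]),.062);print(g.round(4).tolist(),g.mean(0),np.degrees(np.arctan2(*(g.mean(0)-c)[1::-1])),np.linalg.norm((g.mean(0)-c)[:2]))
E
```

```text
[[0.589, 0.1476, 0.082], [0.5388, 0.2965, 0.082], [0.4364, 0.1794, 0.082]] [0.5214024  0.20784005 0.082     ]
[np.float64(-41.68015724282173), np.float64(78.90751352809286), np.float64(-161.51567926412767)] peg expected 78.4-?: 78.4,198.4,-41.6
[0.5004 0.1067 0.024 ] -101.71886490690102 0.10324573443618959
[0.5016 0.1122 0.024 ] -101.68457438058546 0.09767394432861914
[0.4984 0.1015 0.024 ] -102.18735748541799 0.10884051755605162
[0.4981 0.0841 0.024 ] -100.68238065557159 0.12591384829775543
[0.4992 0.0905 0.024 ] -100.71088700497 0.11939275650745107
[0.4966 0.0765 0.024 ] -100.69737059221285 0.13370810189547816
[[0.5341, 0.0649, 0.062], [0.5265, 0.0377, 0.062], [0.4541, 0.051, 0.062], [0.4591, 0.0836, 0.062]] [0.49346739 0.05929312 0.062     ] -100.65037786794305 0.15115077268117813
```

```bash
python3 -m inch '[[[0.002,0,0.06,0,0,0,0.2],[0,0,0.06,0,0,0,0.3],[0,0,0.06,0,0,0,0.3],[0,0,0.06,0,0,0,0.3],[0,0,0.06,0,0,0,0.3],[0,0,0.012,0,0,0,0.3],[0,0,0,0,0,0,0.3]]]' 25; python3 to.py .577 -.0745 .043 -90; python3 - <<'E'
from cam import *
crop("scene","h",220,120,150,110,5)
E
```

```text
t: 9.95
eef_pos: [0.5767, -0.0728, 0.0437]
ee_rot: [3.14, -0.001, -1.564]
force: [0.2, -0.1, 0.5]
width: 0.0613
t 9.95 pos [ 0.5767 -0.0728  0.0437] rpy [ 1.7989e+02 -3.0000e-02 -8.9590e+01] w 0.0613 F [ 0.22 -0.06  0.54] q6 -0.2
shift in current tool axes [ 0.0035 -0.0007  0.0015] in target axes [ 0.0034 -0.0007  0.0015]
turn [ 0.0006 -0.0002  0.0023]
```

View pics/h.png

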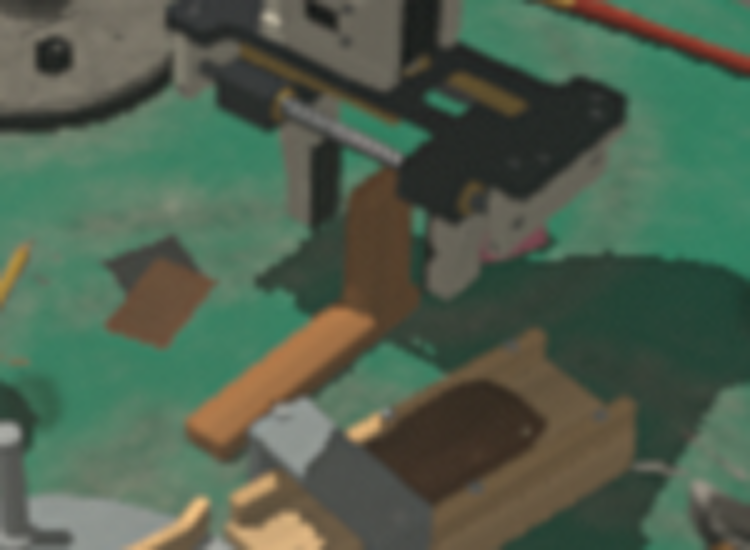

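```bash
python3 -m inch '[[[0.003,0,0,0,0,0,1],[0,0,0,0,0,0,1],[0,0,0,0,0,0,1],[0,0,0,0,0,0,1],[0,0,0,0,0,0,1],[0,0,0,0,0,0,1],[0,0,0,0,0,0,1],[0,0,0,0,0,0,1],[0,0,0,0,0,0,1],[0,0,0,0,0,0,1]]]' 25; python3 to.py .577 -.0745 .043 -90
```

```text
t: 11.0
eef_pos: [0.5774, -0.0749, 0.0441]
ee_rot: [-3.141, -0.0, -1.565]
force: [0.3, -0.1, 1.1]
width: 0.0178
t 11.0 pos [ 0.5774 -0.0749  0.0441] rpy [-179.99   -0.    -89.67] w 0.0178 F [ 0.28 -0.11  1.07] q6 -0.2
shift in current tool axes [-0.0009  0.0008  0.0022] in target axes [-0.0009  0.0008  0.0022]
turn [-0.     -0.      0.0018]
```

```bash
python3 -m inch '[[[0,0,-0.03,0,0,0,1],[0,0,-0.05,0,0,0,1],[0,0,-0.05,0,0,0,1],[0,0,-0.05,0,0,0,1],[0,0,0,0,0,0.032,1],[0,0,0,0,0,0.032,1],[0,0,0,0,0,0,1]]]'; python3 to.py .4463 -.17 .13 -101.2
```

```text
t: 11.7
eef_pos: [0.5769, -0.0749, 0.1339]
ee_rot: [3.141, 0.0, -1.768]
force: [-0.5, -0.5, -2.1]
width: 0.018
t 11.7 pos [ 0.5769 -0.0749  0.1339] rpy [ 179.97    0.   -101.28] w 0.018 F [-0.49 -0.51 -2.07] q6 -0.4
shift in current tool axes [0.2377 0.219  0.0079] in target axes [0.2373 0.2193 0.0078]
turn [ 0.0002  0.     -0.0005]
```

```bash
python3 -m inch '[[[0.0475,0.0438,0,0,0,0,1],[0.0475,0.0438,0,0,0,0,1],[0.0475,0.0438,0,0,0,0,1],[0.0475,0.0438,0,0,0,0,1],[0.0475,0.0438,0,0,0,0,1],[0,0,0,0,0,0,1],[0,0,0,0,0,0,1]]]'; python3 to.py .4463 -.17 .07 -101.2;python3 - <<'E'
from cam import *
crop("scene","i",240,110,190,140,4)
crop("top","i2",220,150,190,140,4)
E
```

```text
t: 12.4
eef_pos: [0.4465, -0.1706, 0.1342]
ee_rot: [-3.141, 0.0, -1.765]
force: [0.6, 0.5, -0.5]
width: 0.0179
t 12.4 pos [ 0.4465 -0.1706  0.1342] rpy [-179.98    0.   -101.12] w 0.0179 F [ 0.64  0.54 -0.48] q6 -0.24
shift in current tool axes [-0.001   0.0007  0.1283] in target axes [-0.001   0.0007  0.1283]
turn [-0.0001  0.      0.0005]
```

View pics/i.png

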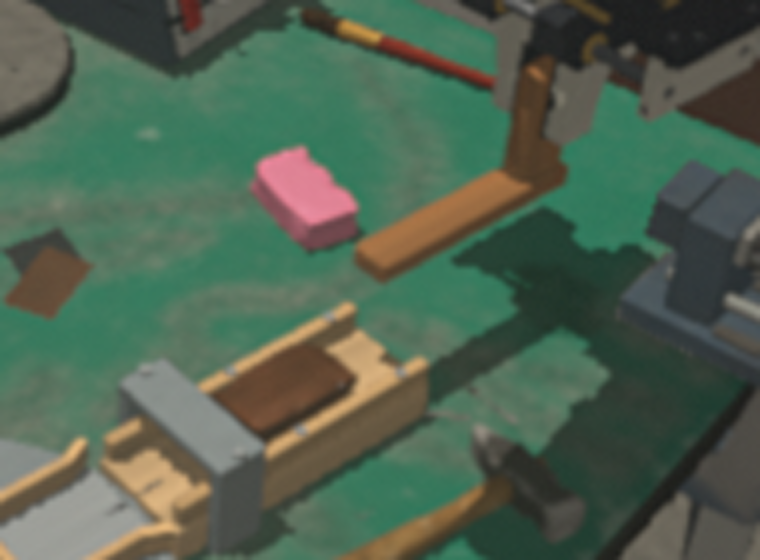

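View pics/i2.png

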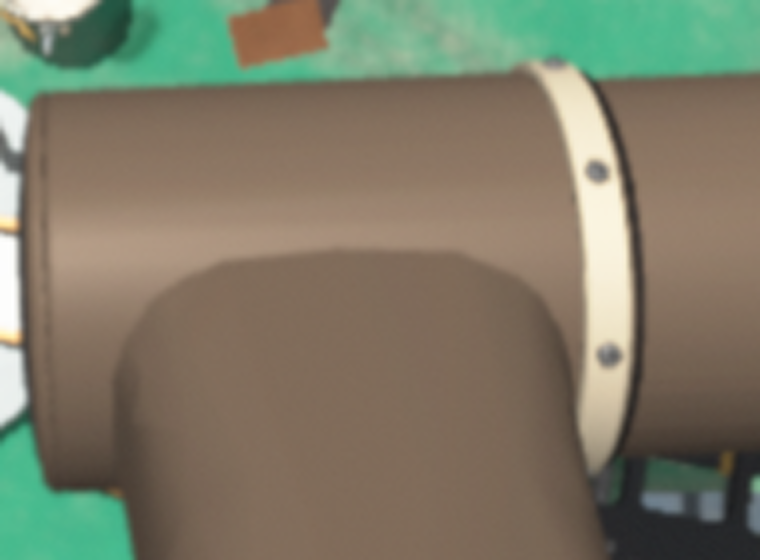

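```bash
python3 - <<'E'
from cam import *
S=lambda p:np.array(p)/4+[240,110]
c=np.array([.5211,.2078,0]);a=np.radians(78.8);f=np.array([np.cos(a),np.sin(a)]);x=np.array([np.sin(a),-np.cos(a)])
def rep(n,p,z):
    for q in unp("scene",S(p),z): print(n,q.round(4),"fix x %.4f y %.4f"%((q-c)[:2]@x,(q-c)[:2]@f))
rep("nose top",[(356,247),(384,268)],.104)
rep("rail end top outer",[(353,304),(428,362)],.04)
rep("floor end inner",[(357,328),(399,364)],.024)
rep("blank top rear",[(310,345),(354,373)],.048)
rep("nest mouth/guard posts", [(150,360),(265,460)],.062)
t=np.array([.4465,-.1706,0]);print("tcp",(t-c)[:2]@x,(t-c)[:2]@f)
E
```

```text
nose top [ 0.4782 -0.0538  0.104 ] fix x 0.0088 y -0.2649
nose top [ 0.458  -0.0495  0.104 ] fix x -0.0119 y -0.2646
rail end top outer [ 0.4915 -0.0797  0.04  ] fix x 0.0268 y -0.2878
rail end top outer [ 0.4348 -0.0679  0.04  ] fix x -0.0311 y -0.2872
floor end inner [ 0.4876 -0.0806  0.024 ] fix x 0.0231 y -0.2894
floor end inner [ 0.4538 -0.0718  0.024 ] fix x -0.0118 y -0.2873
blank top rear [ 0.4849 -0.0304  0.048 ] fix x 0.0108 y -0.2407
blank top rear [ 0.4551 -0.0281  0.048 ] fix x -0.0189 y -0.2442
nest mouth/guard posts [0.5316 0.0451 0.062 ] fix x 0.0419 y -0.1575
nest mouth/guard posts [0.4447 0.0624 0.062 ] fix x -0.0467 y -0.1575
tcp 0.00031902391258776055 -0.385683313385144
```

```bash
python3 -m inch '[[[0,0,0.032,0,0,0,1],[0,0,0.032,0,0,0,1],[0,0,0.032,0,0,0,1],[0,0,0.02,0,0,0,1],[0,0,0.012,0,0,0,1],[0,0,0,0,0,0,1],[0,0,0,0,0,0,1]]]'; python3 to.py .4463 -.17 .07 -101.2;python3 - <<'E'
from cam import *
crop("scene","j",240,110,190,140,4)
E
```

```text
t: 13.2
eef_pos: [0.4473, -0.1701, 0.0704]
ee_rot: [-3.141, -0.0, -1.766]
force: [0.4, -0.7, -1.5]
width: 0.0178
t 13.2 pos [ 0.4473 -0.1701  0.0704] rpy [-1.7998e+02 -1.0000e-02 -1.0116e+02] w 0.0178 F [ 0.39 -0.67 -1.54] q6 -0.24
shift in current tool axes [0.0002 0.0021 0.0008] in target axes [0.0002 0.0021 0.0008]
turn [-0.0001 -0.      0.0002]
```

View pics/j.png

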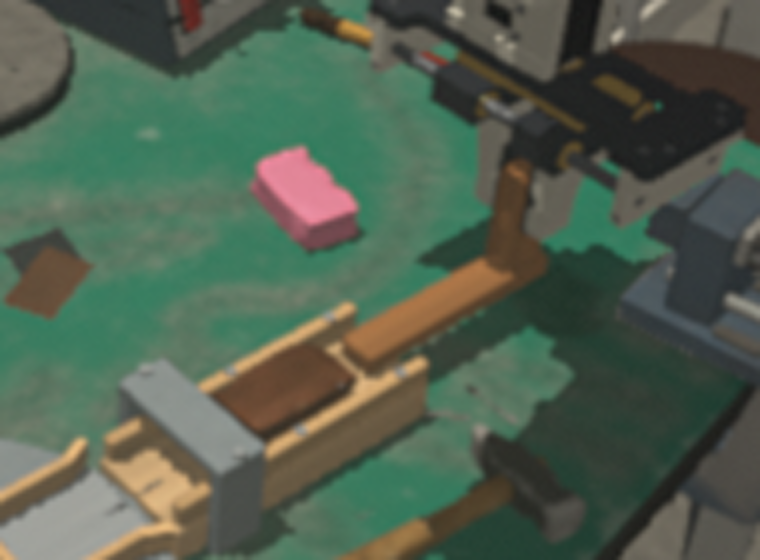

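```bash
python3 -m inch '[[[-0.01,0.001,0,0,0,0,1],[-0.01,0.001,0,0,0,0,1],[-0.01,0,0,0,0,0,1],[-0.01,0,0,0,0,0,1],[-0.01,0,0,0,0,0,1],[-0.01,0,0,0,0,0,1],[-0.01,0,0,0,0,0,1],[-0.01,0,0,0,0,0,1],[-0.01,0,0,0,0,0,1],[-0.01,0,0,0,0,0,1],[-0.01,0,0,0,0,0,1],[-0.01,0,0,0,0,0,1]]]'; python3 to.py .4768 -.0159 .0704 -101.2;python3 - <<'E'
from cam import *
crop("scene","k",190,140,190,140,4)
E
```

```text
t: 14.45
eef_pos: [0.4576, -0.1107, 0.07]
ee_rot: [3.142, -0.0, -1.766]
force: [0.7, -1.3, -1.5]
width: 0.0179
t 14.45 pos [ 0.4576 -0.1107  0.07  ] rpy [ 180.     -0.   -101.19] w 0.0179 F [ 0.73 -1.33 -1.54] q6 -0.38
shift in current tool axes [-0.1935 -0.0009 -0.0007] in target axes [-0.1935 -0.0009 -0.0007]
turn [ 0. -0.  0.]
```

View pics/k.png

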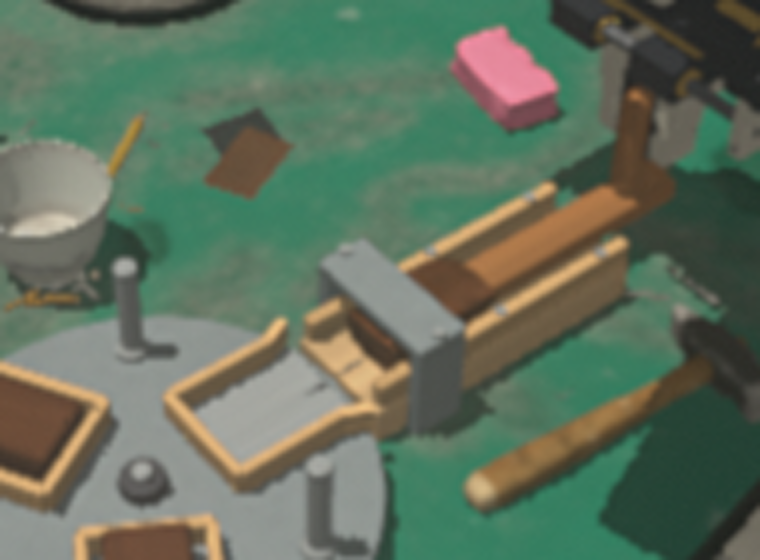

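```bash
python3 -m inch '[[[-0.01,0,0,0,0,0,1],[-0.01,0,0,0,0,0,1],[-0.01,0,0,0,0,0,1],[-0.01,0,0,0,0,0,1],[-0.01,0,0,0,0,0,1],[-0.01,0,0,0,0,0,1],[-0.01,0,0,0,0,0,1],[-0.01,0,0,0,0,0,1],[-0.01,0,0,0,0,0,1],[-0.01,0,0,0,0,0,1],[-0.01,0,0,0,0,0,1],[-0.01,0,0,0,0,0,1],[-0.01,0,0,0,0,0,1],[-0.01,0,0,0,0,0,1],[-0.01,0,0,0,0,0,1],[-0.01,0,0,0,0,0,1],[-0.01,0,0,0,0,0,1]]]'; python3 to.py .4768 -.0159 .0704 -101.2;python3 - <<'E'
from cam import *
crop("scene","l",170,170,190,140,4)
E
```

```text
t: 16.2
eef_pos: [0.4741, -0.0273, 0.07]
ee_rot: [3.142, -0.0, -1.766]
force: [-0.4, -0.3, -2.4]
width: 0.0179
t 16.2 pos [ 0.4741 -0.0273  0.07  ] rpy [ 180.     -0.   -101.19] w 0.0179 F [-0.38 -0.3  -2.39] q6 -0.55
shift in current tool axes [-0.0235 -0.0009 -0.0007] in target axes [-0.0235 -0.0009 -0.0007]
turn [ 0.     -0.      0.0001]
```

View pics/l.png

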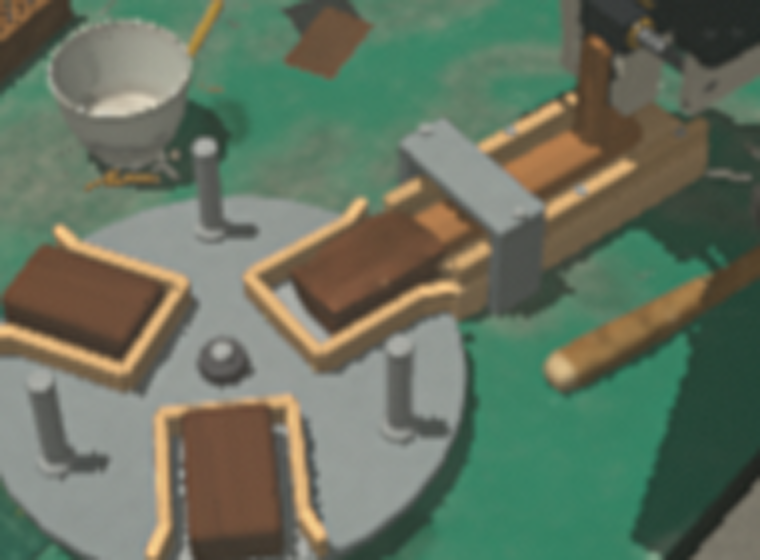

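```bash
python3 -m inch '[[[-0.005,0,0,0,0,0,1],[-0.005,0,0,0,0,0,1],[-0.005,0,0,0,0,0,1],[-0.004,0,0,0,0,0,1],[0,0,0,0,0,0,1],[0,0,0,0,0,0,1]]]'; for i in 1 2 3; do python3 -m inch '[[[-0.002,0,0,0,0,0,1],[0,0,0,0,0,0,1]]]' | grep -E 'pos|force'; done; python3 to.py .4768 -.0159 .0704 -101.2; python3 - <<'E'
from cam import *
crop("scene","m",170,170,190,140,4)
E
```

```text
t: 16.85
eef_pos: [0.4759, -0.0184, 0.0701]
ee_rot: [-3.142, 0.0, -1.766]
force: [-0.1, 1.0, -1.7]
width: 0.0178
eef_pos: [0.4761, -0.0174, 0.0701]
force: [1.0, 0.1, -1.0]
eef_pos: [0.4763, -0.0164, 0.0701]
force: [-0.4, -0.0, -0.9]
eef_pos: [0.4762, -0.0158, 0.0701]
force: [-1.9, -3.6, 1.5]
t 17.45 pos [ 0.4762 -0.0158  0.0701] rpy [ 1.7998e+02 -4.0000e-02 -1.0119e+02] w 0.0183 F [-1.87 -3.58  1.45] q6 -0.58
shift in current tool axes [-0.     -0.0012 -0.0006] in target axes [-0.     -0.0012 -0.0006]
turn [ 0.0001 -0.0002  0.0001]
```

View pics/m.png

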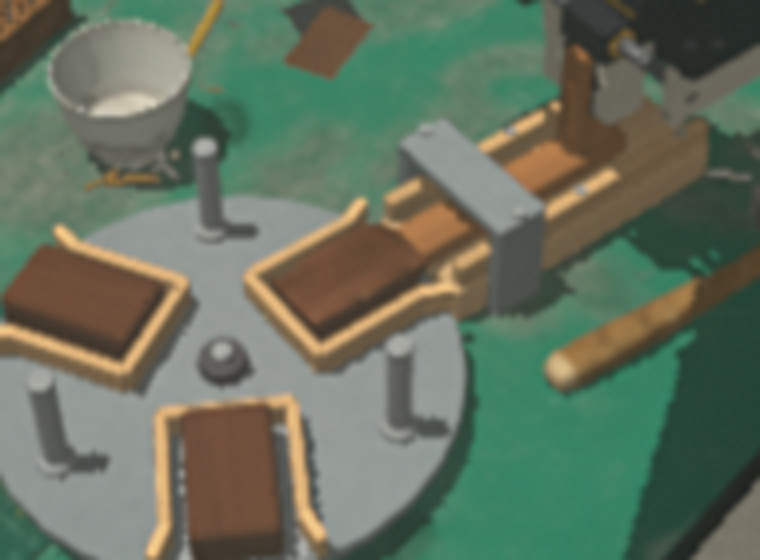

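```bash
python3 -m inch '[[[0.01,0,0,0,0,0,1],[0.02,0,0,0,0,0,1],[0.04,0,0,0,0,0,1],[0.04,0,0,0,0,0,1],[0.04,0,0,0,0,0,1],[0.04,0,0,0,0,0,1],[0.04,0,0,0,0,0,1],[0.04,0,0,0,0,0,1],[0.04,0,0,0,0,0,1],[0,0,0,0,0,0,1],[0,0,-0.06,0,0,0,1],[0,0,-0.07,0,0,0,1],[0,0,0,0,0,0,1]]]'; python3 to.py .5774 -.0749 .134 -89.7;python3 - <<'E'
from cam import *
crop("scene","n",170,150,190,140,4)
E
```

```text
t: 18.8
eef_pos: [0.4493, -0.168, 0.1393]
ee_rot: [-3.134, 0.001, -1.765]
force: [0.8, 0.6, -1.6]
width: 0.0177
t 18.8 pos [ 0.4493 -0.168   0.1393] rpy [-1.7955e+02  5.0000e-02 -1.0115e+02] w 0.0177 F [ 0.8   0.56 -1.63] q6 -0.25
shift in current tool axes [-0.2322 -0.2154  0.0125] in target axes [-0.1848 -0.2573  0.0106]
turn [-0.0025  0.     -0.0636]
```

View pics/n.png

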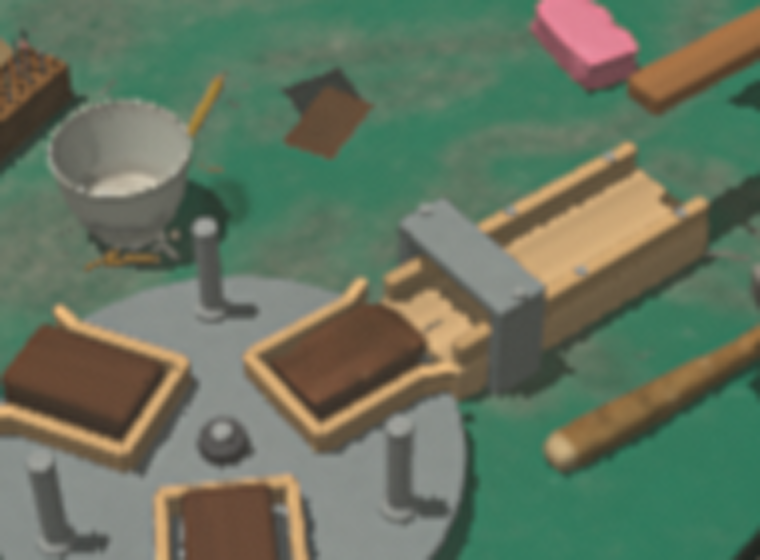

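```bash
python3 - <<'E'
from cam import *
S=lambda p:np.array(p)/4+[170,150]
c=np.array([.5211,.2078,0]);a=np.radians(78.8);f=np.array([np.cos(a),np.sin(a)]);x=np.array([np.sin(a),-np.cos(a)])
for q in unp("scene",S([(273,365),(322,404),(380,305),(425,345)]),.047): print(q.round(4),"fix x %.4f y %.4f"%((q-c)[:2]@x,(q-c)[:2]@f))
for q in unp("scene",S([(248,357),(322,440)]),.038): print(q.round(4),"fix x %.4f y %.4f"%((q-c)[:2]@x,(q-c)[:2]@f))
p=unp("scene",S([(204,227),(398,426),(40,462)]),.082);print([np.degrees(np.arctan2(*(q-c)[1::-1])) for q in p])
E
```

```text
[0.5243 0.1694 0.047 ] fix x 0.0106 y -0.0370
[0.4904 0.1717 0.047 ] fix x -0.0231 y -0.0413
[0.5118 0.1065 0.047 ] fix x 0.0105 y -0.1012
[0.4781 0.112  0.047 ] fix x -0.0236 y -0.1023
[0.5428 0.1682 0.038 ] fix x 0.0290 y -0.0346
[0.481  0.1823 0.038 ] fix x -0.0344 y -0.0328
[np.float64(-41.20285031009959), np.float64(-161.91861352275828), np.float64(78.72432760198534)]
```

```bash
python3 -m inch '[[[-0.0387,-0.0359,0,0,0,0,1],[-0.0387,-0.0359,0,0,0,0,1],[-0.0387,-0.0359,0,0,0,0,1],[-0.0387,-0.0359,0,0,0,0,1],[-0.0387,-0.0359,0,0,0,0,1],[-0.0387,-0.0359,0,0,0,0,1],[0,0,0,0,0,-0.032,1],[0,0,0,0,0,-0.032,1],[0,0,0,0,0,0,1],[0,0,0,0,0,0,1]]]'; python3 to.py .5774 -.0749 .044 -89.7;python3 - <<'E'
from cam import *
crop("scene","o",220,110,150,110,5)
E
```

```text
t: 19.85
eef_pos: [0.574, -0.0746, 0.1342]
ee_rot: [3.14, 0.0, -1.568]
force: [0.7, -0.6, -1.3]
width: 0.0179
t 19.85 pos [ 0.574  -0.0746  0.1342] rpy [179.93   0.   -89.84] w 0.0179 F [ 0.71 -0.55 -1.33] q6 -0.21
shift in current tool axes [ 0.0007 -0.007   0.1804] in target axes [ 0.0007 -0.0068  0.1804]
turn [ 0.0004  0.     -0.0008]
```

View pics/o.png

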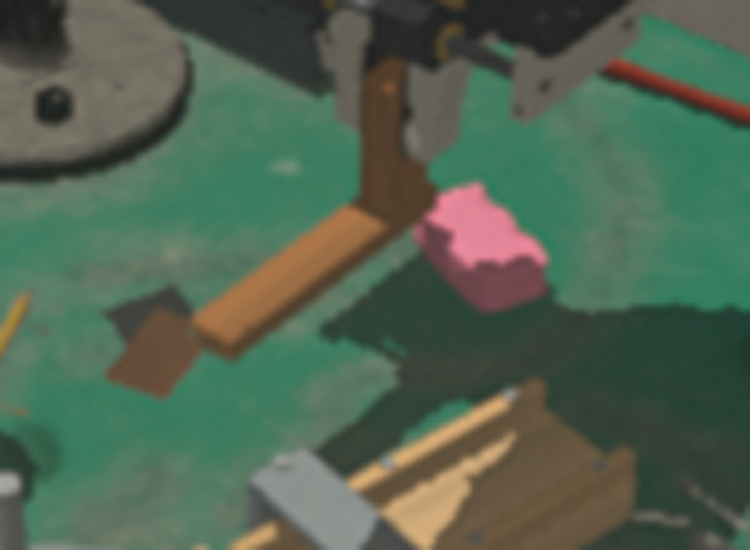

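```bash
python3 -m inch '[[[0,-0.008,0.04,0,0,0,1],[0,0,0.05,0,0,0,1],[0,0,0.05,0,0,0,1],[0,0,0.03,0,0,0,1],[0,0,0.006,0,0,0,1],[0,0,0,0,0,0,1],[0,0,0,0,0,0,1]]]'; python3 to.py .5774 -.0749 .044 -89.7; python3 -m inch '[[[0,0,0.002,0,0,0,1],[0,0,0,0,0,0,1]]]'; python3 -m inch '[[[0,0,0.002,0,0,0,1],[0,0,0,0,0,0,1]]]'
```

```text
t: 20.6
eef_pos: [0.5793, -0.0745, 0.048]
ee_rot: [-3.14, 0.0, -1.566]
force: [0.7, -0.5, -1.0]
width: 0.0177
t 20.6 pos [ 0.5793 -0.0745  0.048 ] rpy [-179.91    0.    -89.7 ] w 0.0177 F [ 0.67 -0.53 -1.02] q6 -0.2
shift in current tool axes [0.0008 0.0038 0.0081] in target axes [0.0008 0.0037 0.0081]
turn [-0.0005  0.      0.    ]
t: 20.8
eef_pos: [0.5789, -0.0744, 0.0468]
ee_rot: [-3.14, 0.0, -1.565]
force: [0.2, -0.3, -2.1]
width: 0.0178
t: 21.0
eef_pos: [0.5786, -0.0745, 0.0452]
ee_rot: [-3.141, 0.0, -1.565]
force: [-0.7, -0.1, -0.7]
width: 0.0177
```

```bash
python3 -m inch '[[[0,0,0.001,0,0,0,1],[0,0,0,0,0,0,1]]]';python3 -m inch '[[[0,0,0.001,0,0,0,1],[0,0,0,0,0,0,1]]]'; python3 -m inch '[[[0,0,0.001,0,0,0,1],[0,0,0,0,0,0,1]]]'
```

```text
t: 21.2
eef_pos: [0.5785, -0.0745, 0.0445]
ee_rot: [3.141, -0.0, -1.565]
force: [-0.5, 0.4, -1.2]
width: 0.0177
t: 21.4
eef_pos: [0.5786, -0.0745, 0.0441]
ee_rot: [-3.141, -0.0, -1.565]
force: [-0.1, -0.0, 0.2]
width: 0.0182
t: 21.6
eef_pos: [0.5787, -0.0745, 0.0441]
ee_rot: [-3.141, -0.0, -1.565]
force: [-1.7, 0.7, 4.7]
width: 0.0181
```

```bash
python3 -m inch '[[[0,0,0,0,0,0,0.7],[0,0,0,0,0,0,0.5],[0,0,0,0,0,0,0.4],[0,0,0,0,0,0,0.4],[0,0,0,0,0,0,0.4],[0,0,0,0,0,0,0.4],[0,0,0,0,0,0,0.4],[0,0,-0.03,0,0,0,0.4],[0,0,-0.07,0,0,0,0.4],[0,0,-0.08,0,0,0,0.4],[0,0,-0.08,0,0,0,0.4],[0,0,-0.06,0,0,0,0.4]]]'; python3 - <<'E'
from cam import *
crop("scene","p",150,110,240,180,3.3)
E
```

```text
t: 22.8
eef_pos: [0.5791, -0.0746, 0.2064]
ee_rot: [-3.139, 0.0, -1.565]
force: [1.0, -0.8, -1.3]
width: 0.0526
```

View pics/p.png

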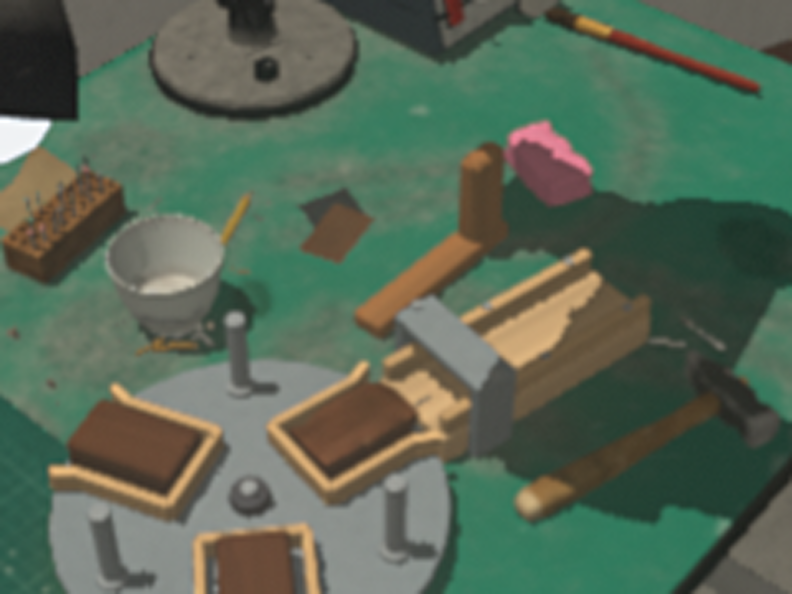

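```bash
python3 -m inch '[[[0,0,0,0,0,0,0.4],[0,0,0,0,0,0,0.4],[0,0,0,0,0,0,0.4]]]'; python3 -c "
from station import *
print(job_done())"
```

```text
t: 23.15
eef_pos: [0.5778, -0.0746, 0.2022]
ee_rot: [3.139, -0.0, -1.565]
force: [-0.7, 0.3, -0.0]
width: 0.0526
the job is handed in; nothing more can be done
None
```

I handed the job in at about t = 23 s; all my last checks looked good, though `job_done()` gives no verdict.

**What I did:**
- I gripped a turntable peg and swung it about 76° counter-clockwise, which put the empty nest in line with the lane.
- I then took the push stick by its handle and pushed the blank under the guard until it met the nest's stop. The push force rose to about 4 N just where the blank should be home.
- Last, I stood the stick back on its sole where it had been, and the bench took its weight at the same height as at the pick-up.

**Last checks** (overhead view blocked by the arm, so all from the side camera):

| Check | Measured | Expected |
|---|---|---|
| Nest angle, from the pegs | about -101.5° | lane at about -100.7° to -101.6° by different marks, so within about 2 mm at the mouth (limit 8 mm) |
| Blank's front edge, lane direction | -37 to -41 mm | -38 mm |
| Blank's rear edge, lane direction | -101 to -102 mm | -108 mm |

- **Disagreement:** the rear edge read 6–7 mm off. I put that down to the blank's worn edges, because the front edge and the push force both agree that it is home.
- **Sideways:** the blank sits about 3 mm off the nest's centre, within its play.
- **The rest:** in the last picture the stick is upright, the cup and hammer look unmoved, and the gripper is clear of everything.

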